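# Let the limes out of the chute feeder

## Robot

A 6-joint arm with a two-finger parallel gripper is mounted at the origin on the work surface. World frame = base frame: x ahead of the robot, y to its left, z up, the work surface at z = 0. Lengths are in m, angles in rad, forces in N, time in s.
With the tool pointing down it reaches from about 0.35 to 0.85 m from the base axis. Payload 8.1 kg.
Tool frame: the origin (TCP) lies at the centre of the arm's flange, where the gripper is bolted on; the fingertips stand 186 mm ahead of it and the grasp point (between the pads) lies 167 mm ahead of it; z points along the fingers, y is the line along which they close (so a half turn about z gives the same grasp; the last joint's range is limited). The gripper opens to 93 mm and grips with 3 to 60 N. Pads are 15 mm wide; open, the fingers measure 128 mm over their backs; the gripper's body (75 mm by 188 mm) begins 65 mm behind the grasp point.
Start: joints at [-0.085, 0.13, 1.488, -0, 1.523, -0.085], TCP at [0.6, 0, 0.405] pointing down, gripper open.
Joint ranges: [-2.96, 2.96], [-0.89, 2.26], [0.02, 2.5], [-1.34, 4.48], [0, 2.73], [-2.66, 2.66]. Speed limits (rad/s): [2.39, 2.39, 2.79, 3.14, 3.14, 3.14].

## Interface

Orientations are given as a rotation vector (axis times angle).
In Python, from plant import robot gives the robot as it stands.
- The arm moves only by the tool apply_moves, never from a script. Its argument "series" is a list of rows, each a list of 2 entries, a list of its own where there are three numbers: the shift along the tool's x, y, z in mm, then the turn, a rotation vector about the tool's x, y, z in rad. A call has 1 to 12 rows; each row shifts and turns the commanded pose from where the row before left it, along the tool's axes as they then stand; what a row does not reach is not made up. A row lasts 1/12 s, in which the tool goes at most 41.7 mm and 7.16 degrees, less where a joint would pass 70% of its speed; a pose out of reach is approached as far as the arm can. A call is refused whole if a number of a shift passes 41.7 or a number of a turn 0.125, either way. A call with a gripper value outside its range is refused whole. "claw" is the opening, from 0 (shut) to 1 (fully open), set as the call begins (left out, the last holds). The fingers move at their own pace and stop on an object; "newtons" is the grip in N (left out, the last holds). Time passes only in rows, so rows that do not move let the fingers close. It gives the time, the measured TCP pose, the force, the opening and the grip force at its end, in the units of the state.
- robot.read_state(): the state, without advancing time (a new reading comes with each control period).
- robot.read_camera(name): name is "scene" or "side" or "wrist"; returns (picture, depth): 480x640x3 uint8, blue, green, red; 480x640 float32, m along the optical axis (not along the pixel's ray), 0 where there is no reading.
- robot.calibration(name): a dict with "fx", "fy", "cx", "cy" (pixels), "extrinsics" (4x4, takes a point from world to camera coordinates). Camera axes: x right, y down, z forward; pixel columns grow to the right and rows downward; lengths in m; the calibration is good to about 2 mm. The wrist camera is an equidistant fisheye: a pixel r from the principal point sees the ray r / f radians off the axis. A picture is of the moment at which its call begins: read the wrist's pose just before it. calibration takes no time and is no camera call; for the wrist camera it gives the pose at the moment of the call.
- robot.close_job(): hands the job in; it is judged then, once.
The state is a dict: "t": time; "q": joint angles; "dq": joint speeds; "joint_torque": joint torques, N m; "tool_pos": TCP position; "orientation": TCP orientation; "force": force on the tool from outside, world axes, zero at the start; "wrist_torque": the same for the moment, N m; "opening": finger opening in m; "gripper_force": force on a finger pad.
Only numpy, scipy, OpenCV 4.12 (cv2) and the standard library are available. Lean on these libraries where they do the work, as an engineer would, in place of code of your own. Each camera call takes 0.05 s, during which the arm holds its last target. There are 200 camera calls.

## Task

With the fingertips, press down the lever of the lime feeder to raise its lid fully, and keep it pressed until all three limes have rolled out into the catch tray; then ease the lever back up so that the lid comes down gently and shuts without slamming, and move clear. Work only the lever: do not touch the lid or the limes, and leave everything else standing where it is.

Things in the scene. Friction and masses are not known exactly. Their poses are not given: they have to be found in the camera images.
- feeder: Fixed countertop lime feeder: a white chute, 64 wide, on a white pedestal, with an aluminium catch tray at its low end. Its foot height differs each time: the origin lies 0 to 30 mm above the worktop, under the chute's middle; z up; the limes roll down the chute towards -y into the tray; the lever is on the -x side. In this frame the chute walls span x -32 to 32, y -33 to 202, at most z 165; the tray spans x -79 to 79, y -209 to -41, walls up to z 48 (62 at the -y end).
- tray (a point): Point on the tray floor at its centre, 125 mm to the feeder's -y side of its origin; axes as the feeder's. Inside 150 x 160.
- lever (a joint): Lever angle (rad): 0 = raised, at rest; 0.42 = pressed down on its stop. Its pivot, along the feeder's x, lies at y 65, z 135 in the feeder's frame. It turns the lid by twice its angle, both ways, without slack. Pressing at the pad takes 3 to 5 N. Let go, it flies back up and the lid slams; raised slower than about 60 mm/s at the pad, the lid shuts gently.
- lever_pad (a point): Middle of the top of the lever's grey pad, a plate 45 (along feeder x) x 42 (along y) x 6. At rest in the feeder's frame at [-82, 181, 167], tipped 0.2 rad (its far, +y, edge higher). Pressed right down it has sunk 51 mm, near straight down, and is tipped 0.22 rad the other way. The chute's wall is 27 mm from the pad's edge; the feeder has nothing under it.
- lid (a joint): Lid angle (rad): 0 = shut over the chute's mouth, 0.84 = fully up. It is a steel flap 49 x 95 x 4 hinged at its upper edge (y 40, z 145 in the feeder's frame) and sloping down at 43 degrees towards the tray; it swings up and away from the chute. The limes get past from about 0.5. Lid speed is twice lever speed.
- lid_edge (a point): Middle of the lid's free lower edge (shut: y -30, z 80 in the feeder's frame).
- lime0_center (a point): Centre of lime 1 of 3, a green ball 42 dia, 30 to 52 g. They wait in a row in the chute behind the lid, number 1 at the lid, and roll out on their own, within about 2 s, when the lid is up.
- lime1_center (a point): Centre of lime 2 of 3, a green ball 42 dia, 30 to 52 g. They wait in a row in the chute behind the lid, number 1 at the lid, and roll out on their own, within about 2 s, when the lid is up.
- lime2_center (a point): Centre of lime 3 of 3, a green ball 42 dia, 30 to 52 g. They wait in a row in the chute behind the lid, number 1 at the lid, and roll out on their own, within about 2 s, when the lid is up.
- jar: Bystander: glass spice jar with steel cap, 44 diameter, 75 high mm, loose, origin at the middle of its underside. To be left where it stands.
- spoon: Bystander: wooden spoon lying flat, 200 long mm, loose, origin at the underside, long axis x. To be left where it stands.
- mug: Bystander: white mug, 80 dia x 90 high mm, loose, origin at the middle of its underside. To be left where it stands.
- mill: Bystander: dark wooden pepper mill, 52 dia x 130 high mm, loose, origin at the middle of its underside. To be left where it stands.
- bowl: Bystander: small blue bowl, 110 dia x 45 high mm, loose, origin at the middle of its underside. To be left where it stands.
- tin: Bystander: food tin, 66 dia x 85 high mm, loose, origin at the middle of its underside. To be left where it stands.
Mind the look-alikes: they are no part of the job. Leave any orange or pink look-alike of the part that bears lime2_center alone.

How it is judged:
By the outcome, as a careful person would: the job done as asked, in the order asked, and still so for the second after the job is handed in, with the robot touching nothing.
It also fails if it takes over 48 s, if anything falls off the work surface, if the arm or the gripper's body presses on something with over 40 N, if the wrist force passes 120 N, or if a joint passes its speed limit or range.

## Working session

There is one attempt and no reset: what is moved stays moved. The work goes in short steps, Python scripts to look and compute and a tool call to move; the robot and the scene stay as the last step left them, time stands still between calls to the robot, and variables do not carry over. Pictures are saved under pics/ and viewed, at most 10 in all, crops included, and the job is handed in when it is done.

Besides the shell and the picture viewer there is one more tool, called after "Emit:" as name([rows], argument=value, ...), one row to a line, values as JSON. apply_moves: Moves the arm, as the interface text tells. Its arguments: {"type":"object","properties":{"series":{"type":"array"},"claw":{"type":"number"},"newtons":{"type":"number"}},"required":["series"]}

```bash
mkdir -p pics; python3 - <<'E'
from plant import robot
import cv2,numpy as np
s=robot.read_state();print(s['t'],s['tool_pos'],s['orientation'],s['force'])
for n in ['scene','side']:
    p,d=robot.read_camera(n);cv2.imwrite(f'pics/{n}0.png',p);np.savez(f'{n}0.npz',p=p,d=d);c=robot.calibration(n);print(n,c)
    np.savez(f'{n}c.npz',**c)
E
```

```text
0.0 [5.99771183e-01 5.58831547e-05 4.03690235e-01] [-2.22042885e+00 -2.22045571e+00  1.88978492e-03] [ 0.49891261 -0.22216234 -0.39163126]
scene {'fx': 437.2936279736888, 'fy': 437.2936279736888, 'cx': 316.99857721665467, 'cy': 237.52379592363224, 'extrinsics': array([[-0.6264146 ,  0.77948772, -0.00190971,  0.24577463],
       [ 0.61308614,  0.49117444, -0.61876736, -0.30451307],
       [-0.48138356, -0.38877573, -0.78557196,  1.29203555],
       [ 0.        ,  0.        ,  0.        ,  1.        ]])}
side {'fx': 497.9578326266705, 'fy': 497.9578326266705, 'cx': 327.0576736381937, 'cy': 236.07823631041572, 'extrinsics': array([[ 0.96491923, -0.262456  , -0.00690791, -0.49365609],
       [-0.21028047, -0.75680656, -0.61889091,  0.28865902],
       [ 0.15720368,  0.59863234, -0.78544658,  0.79267783],
       [ 0.        ,  0.        ,  0.        ,  1.        ]])}
```

View pics/scene0.png

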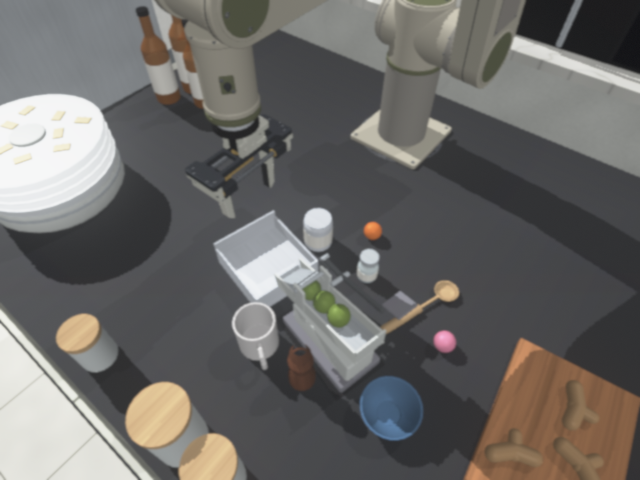

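View pics/side0.png

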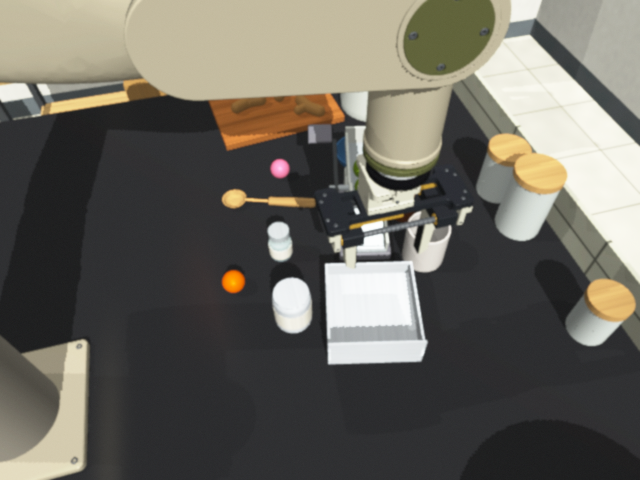

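The scene view shows the tray at (265,258), limes at (312–340, 290–315) behind the steel lid at (298,275), and the grey pad at about (400,304). The side view shows the pad at (319,133). Candidates for the limes are the green balls, versus the orange (373,231) and pink (445,341) look-alikes. For the pad, the only grey plate is (400,304), left of the chute beside the spoon. I'll check it in one close crop and deproject it.

```bash
cat > h.py <<'E'
import numpy as np,cv2
def load(n):
    z=np.load(f'{n}0.npz');c=np.load(f'{n}c.npz');return z['p'],z['d'],{k:c[k] for k in c.files}
def cloud(d,c):
    v,u=np.mgrid[:480,:640];P=np.stack([(u-c['cx'])/c['fx']*d,(v-c['cy'])/c['fy']*d,d],-1)
    E=c['extrinsics'];return (P-E[:3,3])@E[:3,:3]
E
python3 - <<'E'
from h import *
for n,(u0,v0,u1,v1) in dict(scene=(205,200,475,400),side=(220,110,460,380)).items():
    p,d,c=load(n);W=cloud(d,c)
    if n=='scene':
        cv2.imwrite('pics/crop.png',cv2.resize(p[v0:v1,u0:u1],(800,592),interpolation=cv2.INTER_CUBIC))
    print(n)
    for (u,v) in ([(400,304),(395,300),(405,304),(400,310),(265,258),(262,268),(340,316)] if n=='scene' else [(319,133),(314,131),(325,133),(375,310)]):
        print(u,v,p[v,u],W[v,u].round(4))
# pad mask: points with z 0.15-0.22, near pad
    m=(W[...,2]>.1)&(W[...,2]<.24)&(d>0)
    hsv=cv2.cvtColor(p,cv2.COLOR_BGR2HSV)
    if n=='scene':
        b=np.zeros_like(m);b[285:325,378:425]=1
    else:
        b=np.zeros_like(m);b[120:150,303:332]=1
    q=W[m&b];print(len(q),q.mean(0),q.min(0),q.max(0))
    # tray walls top-rect footprint
    t=(W[...,2]>.03)&(W[...,2]<.095)&(d>0)&(hsv[...,1]<40)&(p[...,0]>110)
    np.save(n+'W.npy',W)
E
```

```text
scene
400 304 [105 101 101] [0.5875 0.3374 0.1761]
395 300 [105  99 101] [0.5853 0.3263 0.1744]
405 304 [105 101 101] [0.5823 0.344  0.1761]
400 310 [105 100 100] [0.5985 0.3439 0.1783]
265 258 [236 232 228] [0.5882 0.0065 0.0209]
262 268 [237 233 230] [0.6135 0.0212 0.0233]
340 316 [ 81 144 123] [0.6592 0.2655 0.1541]
601 [0.591524   0.33519681 0.17528507] [0.56237959 0.3065965  0.15891727] [0.61525863 0.36041461 0.18243829]
side
319 133 [103  99  99] [0.5881 0.3352 0.1741]
314 131 [142 136 136] [0.5803 0.343  0.1745]
325 133 [104  98 100] [0.599  0.3315 0.1747]
375 310 [246 245 243] [0.6061 0.0222 0.0211]
427 [0.5892919  0.33338804 0.17342662] [0.56467234 0.31024433 0.16385334] [0.6154564  0.35858608 0.18003165]
```

View pics/crop.png

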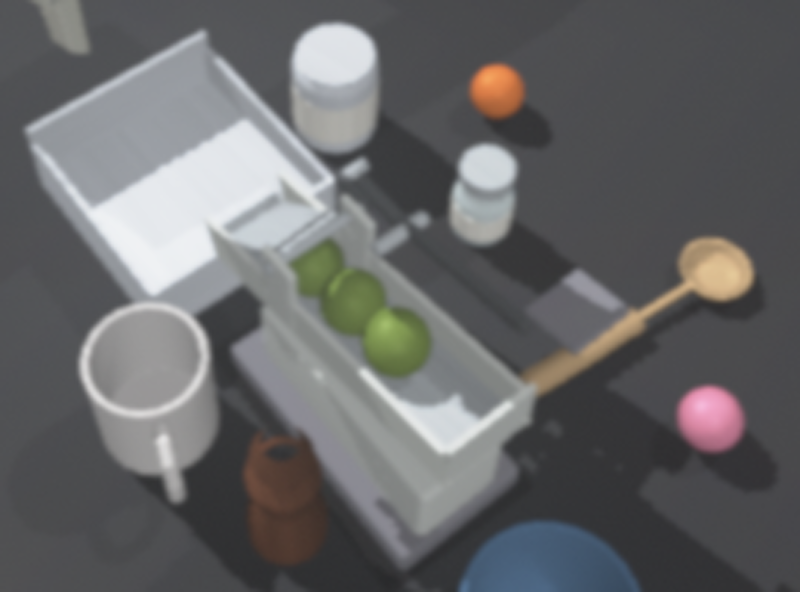

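The crop shows the pad at crop (580,310), flat grey and clear of the chute, with the dark lever bar leading back from it to the hinge. Next I need the yaw, so I'll fit the pad and tray.

```bash
python3 - <<'E'
from h import *
for n in ['scene','side']:
    p,d,c=load(n);W=cloud(d,c);x,y,z=np.moveaxis(W,-1,0)
    m=(z>.15)&(z<.2)&(abs(x-.59)<.032)&(abs(y-.335)<.032)&(d>0)
    if n=='side': m&=(p[...,0]<200)
    print(n,m.sum(),cv2.minAreaRect((W[m][:,:2]*1000).astype(np.float32)))
    A=np.c_[W[m][:,:2]-[.59,.335],np.ones(m.sum())];print('plane',np.linalg.lstsq(A,W[m][:,2],rcond=None)[0])
    t=(z>.045)&(z<.085)&(y<.11)&(y>-.12)&(x>.48)&(x<.74)&(d>0)&(p.min(-1)>90)&(np.ptp(p.astype(int),-1)<25)
    f=(z>.008)&(z<.035)&(y<.09)&(y>-.12)&(x>.48)&(x<.74)&(d>0)&(p.min(-1)>215)
    print('floor',f.sum(),cv2.minAreaRect((W[f][:,:2]*1000).astype(np.float32)),np.median(z[f]))
    # chute -x wall top
    k=(z>.15)&(z<.19)&(x>.62)&(x<.75)&(y>.1)&(y<.42)&(d>0)&(p.min(-1)>130)
    print('chute',k.sum(),cv2.minAreaRect((W[k][:,:2]*1000).astype(np.float32)),W[k].max(0))
E
```

```text
scene 619 ((592.0512084960938, 331.4940185546875), (48.066890716552734, 55.12208557128906), 75.39859771728516)
plane [0.00095254 0.22745666 0.17516272]
floor 1719 ((597.7088623046875, 37.96281433105469), (89.69989013671875, 142.09060668945312), 76.32588958740234) 0.023876402894953474
chute 621 ((654.7489624023438, 253.47018432617188), (172.63766479492188, 65.67221069335938), 78.21672058105469) [0.70393827 0.34393172 0.17446341]
side 451 ((593.8209228515625, 331.46063232421875), (46.63105773925781, 51.26658630371094), 75.64169311523438)
plane [0.04044352 0.23473131 0.17369603]
floor 4566 ((609.2802124023438, 4.3644561767578125), (171.19386291503906, 258.4705810546875), 89.76898956298828) 0.022912371517040692
chute 166 ((652.0491943359375, 308.0951232910156), (66.68251037597656, 36.867340087890625), 71.73123168945312) [0.6799914  0.34553436 0.17307077]
```

Pad centre is about (0.591, 0.333, 0.175) and the feeder yaw is about -12°. The traverse at tip z 0.218 clears everything.

Emit:
apply_moves([
  [[10,0,0],[0,0,0]],
  [[30,-1,0],[0,0,0]],
  [[35,-1,0],[0,0,0]],
  [[36,-1,0],[0,0,0]],
  [[36,-1,0],[0,0,0]],
  [[36,-1,0],[0,0,0]],
  [[36,-1,0],[0,0,0]],
  [[36,-1,0],[0,0,0]],
  [[36,-1,0],[0,0,0]],
  [[30,-1,0],[0,0,0]],
  [[12,0,0],[0,0,0.105]],
  [[0,0,0],[0,0,0.105]],
], claw=0, newtons=20)

```text
t: 1.1
tool_pos: [0.5896, 0.3372, 0.4039]
orientation: [-2.441, -1.975, 0.001]
force: [-0.1, -0.2, -0.1]
opening: 0.0176
gripper_force: 0.0
```

Emit:
apply_moves([
  [[0,0,0],[0,0,0]],
  [[0,0,0],[0,0,0]],
  [[0,0,0],[0,0,0]],
  [[0,0,0],[0,0,0]],
])

```text
t: 1.43
tool_pos: [0.5911, 0.3325, 0.4047]
orientation: [-2.44, -1.978, 0.0]
force: [-0.5, 0.1, 0.7]
opening: 0.0004
gripper_force: 0.0
```

```bash
python3 - <<'E'
from h import *
from plant import robot
from scipy.spatial.transform import Rotation as R
s=robot.read_state();r=R.from_rotvec(s['orientation']).as_matrix();print(s['t'],s['tool_pos'],r.round(3),s['opening'])
print('tip',s['tool_pos']+r[:,2]*.186)
p,d=robot.read_camera('side');c=robot.calibration('side')
W=cloud(d,c);x,y,z=np.moveaxis(W,-1,0)
m=(z>.15)&(z<.2)&(abs(x-.59)<.04)&(abs(y-.335)<.04)&(d>0);print(m.sum(),W[m].mean(0),W[m].min(0),W[m].max(0))
w,_=robot.read_camera('wrist');cv2.imwrite('pics/both.png',np.hstack([cv2.resize(p,(400,300)),cv2.resize(w,(400,300))]))
E
```

```text
1.4333 [0.59107369 0.33253059 0.40471908] [[ 0.207  0.978 -0.   ]
 [ 0.978 -0.207 -0.   ]
 [-0.    -0.    -1.   ]] 0.00036175586419369567
tip [0.59105034 0.33252032 0.21871908]
466 [0.59119174 0.33093748 0.17272653] [0.56442719 0.29602539 0.16044283] [0.6157458  0.35962355 0.17987827]
```

View pics/both.png

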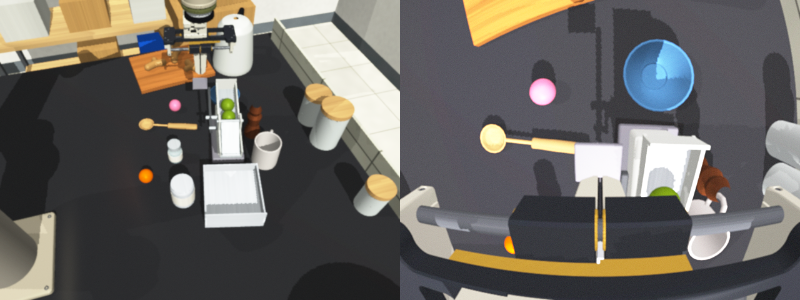

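The left half shows the arm over the feeder. The right half (wrist) shows the fingertips at (600,215) in line with the grey pad at (598,160), with the spoon and bowl well clear. Next I'll descend to just above the pad, then press.

Emit:
apply_moves([
  [[0,0,6],[0,0,0]],
  [[0,0,10],[0,0,0]],
  [[0,0,10],[0,0,0]],
  [[0,0,6],[0,0,0]],
  [[0,0,4],[0,0,0]],
  [[0,0,4],[0,0,0]],
  [[0,0,4],[0,0,0]],
  [[0,0,4],[0,0,0]],
  [[0,0,4],[0,0,0]],
])

```text
t: 2.28
tool_pos: [0.5912, 0.3335, 0.3535]
orientation: [-2.442, -1.977, -0.003]
force: [-0.1, 2.1, 4.8]
opening: 0.0
gripper_force: 1.8
```

Emit:
apply_moves([
  [[0,0,4],[0,0,0]],
  [[0,0,4],[0,0,0]],
  [[0,0,4],[0,0,0]],
  [[0,0,4],[0,0,0]],
  [[0,0,4],[0,0,0]],
  [[0,0,4],[0,0,0]],
  [[0,0,4],[0,0,0]],
  [[0,0,3],[0,0,0]],
  [[0,0,2],[0,0,0]],
  [[0,0,1],[0,0,0]],
  [[0,0,0],[0,0,0]],
])

```text
t: 3.2
tool_pos: [0.5911, 0.3327, 0.3184]
orientation: [2.442, 1.976, -0.001]
force: [3.3, 0.5, 4.8]
opening: 0.0004
gripper_force: 2.1
```

Emit:
apply_moves([
  [[0,0,2],[0,0,0]],
  [[0,0,2],[0,0,0]],
  [[0,0,1],[0,0,0]],
  [[0,0,1],[0,0,0]],
  [[0,0,0],[0,0,0]],
])

```text
t: 3.62
tool_pos: [0.5912, 0.3325, 0.3149]
orientation: [2.442, 1.975, 0.0]
force: [-2.9, -4.3, 15.1]
opening: 0.0004
gripper_force: 6.8
```

Emit:
apply_moves([
  [[0,0,1],[0,0,0]],
  [[0,0,1],[0,0,0]],
  [[0,0,0],[0,0,0]],
])

```text
t: 3.87
tool_pos: [0.5911, 0.3326, 0.3146]
orientation: [2.441, 1.975, 0.001]
force: [-7.7, -5.7, 25.3]
opening: 0.0002
gripper_force: 11.0
```

The force has risen from 5 to 25 N, so the lever is on its stop. Holding while the limes roll out.

Emit:
apply_moves([
  [[0,0,0],[0,0,0]],
  [[0,0,0],[0,0,0]],
  [[0,0,0],[0,0,0]],
  [[0,0,0],[0,0,0]],
  [[0,0,0],[0,0,0]],
  [[0,0,0],[0,0,0]],
  [[0,0,0],[0,0,0]],
  [[0,0,0],[0,0,0]],
  [[0,0,0],[0,0,0]],
  [[0,0,0],[0,0,0]],
  [[0,0,0],[0,0,0]],
  [[0,0,0],[0,0,0]],
])

```text
t: 4.87
tool_pos: [0.5911, 0.3325, 0.3146]
orientation: [2.441, 1.975, 0.002]
force: [-8.2, -5.9, 23.4]
opening: 0.0002
gripper_force: 11.0
```

Emit:
apply_moves([
  [[0,0,0],[0,0,0]],
  [[0,0,0],[0,0,0]],
  [[0,0,0],[0,0,0]],
  [[0,0,0],[0,0,0]],
  [[0,0,0],[0,0,0]],
  [[0,0,0],[0,0,0]],
  [[0,0,0],[0,0,0]],
  [[0,0,0],[0,0,0]],
  [[0,0,0],[0,0,0]],
  [[0,0,0],[0,0,0]],
  [[0,0,0],[0,0,0]],
  [[0,0,0],[0,0,0]],
])

```text
t: 5.87
tool_pos: [0.5911, 0.3325, 0.3146]
orientation: [2.441, 1.975, 0.001]
force: [-7.6, -5.4, 24.4]
opening: 0.0008
gripper_force: 11.0
```

```bash
python3 - <<'E'
from h import *
from plant import robot
s=robot.read_state();print(s['t'],s['tool_pos'],s['force'])
P={n:robot.read_camera(n) for n in ['side','scene']}
p,d=P['side'];c=robot.calibration('side');W=cloud(d,c);x,y,z=np.moveaxis(W,-1,0)
h=cv2.cvtColor(p,cv2.COLOR_BGR2HSV);m=cv2.inRange(h,(25,80,30),(60,255,255))
n,l,st,ce=cv2.connectedComponentsWithStats(m)
for i in range(1,n):
    if st[i,4]>40: print(ce[i],st[i,4],np.median(W[l==i],0))
m=(z>.135)&(z<.2)&(x>.62)&(x<.7)&(y>.08)&(y<.2);print('lid pts',m.sum(),W[m].min(0),W[m].max(0))
cv2.imwrite('pics/pressed.png',np.hstack([cv2.resize(p[100:400,200:500],(400,400)),cv2.resize(P['scene'][0][150:450,180:480],(400,400))]))
E
```

```text
5.8667 [0.59114449 0.33252254 0.31455822] [-7.56309276 -5.35801613 24.37178594]
[319.56746032  69.68253968] 252 [0.58082164 0.29602779 0.33538471]
[369.74188999 323.07052186] 709 [ 0.58080592 -0.01266848  0.05631319]
[406.37716263 332.95155709] 289 [ 0.63292993 -0.05112417  0.05651522]
lid pts 838 [0.62001626 0.08006246 0.1350091 ] [0.67333822 0.19177717 0.17396108]
```

View pics/pressed.png

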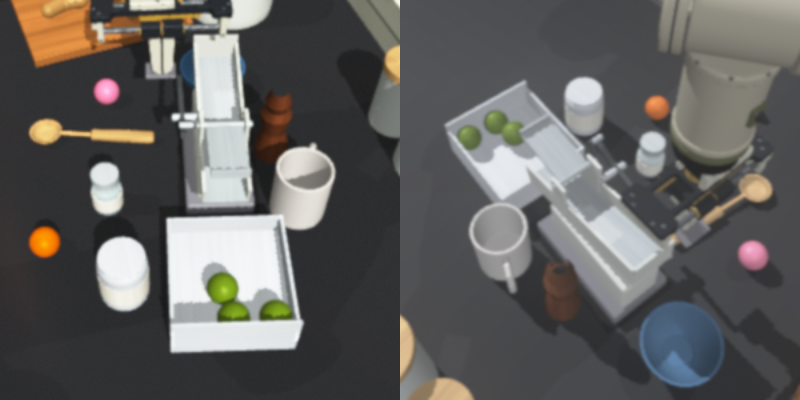

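Left half: three limes in the tray at (223,288), (233,318) and (276,315), with the chute empty. Right half: the same three limes, lid standing level at (550,150). Now I'll ease the lever up at about 30 mm/s, slower near the end.

Emit:
apply_moves([
  [[0,0,-1],[0,0,0]],
  [[0,0,-2],[0,0,0]],
  [[0,0,-2.5],[0,0,0]],
  [[0,0,-2.5],[0,0,0]],
  [[0,0,-2.5],[0,0,0]],
  [[0,0,-2.5],[0,0,0]],
  [[0,0,-2.5],[0,0,0]],
  [[0,0,-2.5],[0,0,0]],
  [[0,0,-2.5],[0,0,0]],
  [[0,0,-2.5],[0,0,0]],
  [[0,0,-2.5],[0,0,0]],
  [[0,0,-2.5],[0,0,0]],
])

```text
t: 6.97
tool_pos: [0.591, 0.3329, 0.3389]
orientation: [2.442, 1.976, -0.001]
force: [1.7, -0.3, 4.2]
opening: 0.0004
gripper_force: 1.6
```

Emit:
apply_moves([
  [[0,0,-2],[0,0,0]],
  [[0,0,-2],[0,0,0]],
  [[0,0,-2],[0,0,0]],
  [[0,0,-2],[0,0,0]],
  [[0,0,-2],[0,0,0]],
  [[0,0,-1.5],[0,0,0]],
  [[0,0,-1.5],[0,0,0]],
  [[0,0,-1.5],[0,0,0]],
  [[0,0,-1.5],[0,0,0]],
  [[0,0,-1.5],[0,0,0]],
  [[0,0,-1.5],[0,0,0]],
  [[0,0,-1.5],[0,0,0]],
])

```text
t: 7.97
tool_pos: [0.591, 0.333, 0.3593]
orientation: [-2.442, -1.976, 0.0]
force: [-0.6, -2.8, 2.0]
opening: 0.0005
gripper_force: 1.2
```

Emit:
apply_moves([
  [[0,0,-1.5],[0,0,0]],
  [[0,0,-1.5],[0,0,0]],
  [[0,0,-1.5],[0,0,0]],
  [[0,0,-1.5],[0,0,0]],
  [[0,0,-1.5],[0,0,0]],
  [[0,0,-1.5],[0,0,0]],
  [[0,0,-1.5],[0,0,0]],
  [[0,0,-1.5],[0,0,0]],
  [[0,0,-1.5],[0,0,0]],
  [[0,0,-1.5],[0,0,0]],
  [[0,0,-1.5],[0,0,0]],
  [[0,0,-1.5],[0,0,0]],
])

```text
t: 8.97
tool_pos: [0.591, 0.333, 0.3774]
orientation: [-2.442, -1.976, -0.0]
force: [0.7, -0.3, -0.2]
opening: 0.0005
gripper_force: 0.0
```

Clear of the pad. I'll raise further and check.

Emit:
apply_moves([
  [[0,0,-5],[0,0,0]],
  [[0,0,-15],[0,0,0]],
  [[0,0,-25],[0,0,0]],
  [[0,0,-25],[0,0,0]],
  [[0,0,-20],[0,0,0]],
  [[0,0,-8],[0,0,0]],
  [[0,0,0],[0,0,0]],
  [[0,0,0],[0,0,0]],
  [[0,0,0],[0,0,0]],
])

```text
t: 9.72
tool_pos: [0.5909, 0.333, 0.4731]
orientation: [-2.441, -1.976, 0.004]
force: [-0.2, 0.6, -0.8]
opening: 0.0005
gripper_force: 0.0
```

```bash
python3 - <<'E'
from h import *
from plant import robot
s=robot.read_state();print(s['t'],s['tool_pos'],s['force'])
P={n:robot.read_camera(n) for n in ['side','scene']}
p,d=P['side'];c=robot.calibration('side');W=cloud(d,c);x,y,z=np.moveaxis(W,-1,0)
m=(z>.15)&(z<.2)&(abs(x-.59)<.03)&(abs(y-.335)<.03)&(d>0);print('pad',m.sum(),W[m].mean(0))
cv2.imwrite('pics/end.png',np.hstack([cv2.resize(p[100:400,200:500],(400,400)),cv2.resize(P['scene'][0][150:450,180:480],(400,400))]))
E
```

```text
9.7167 [0.59085903 0.33296083 0.47305012] [-0.20232624  0.57182646 -0.78730202]
pad 448 [0.59039318 0.33230333 0.17303965]
```

View pics/end.png

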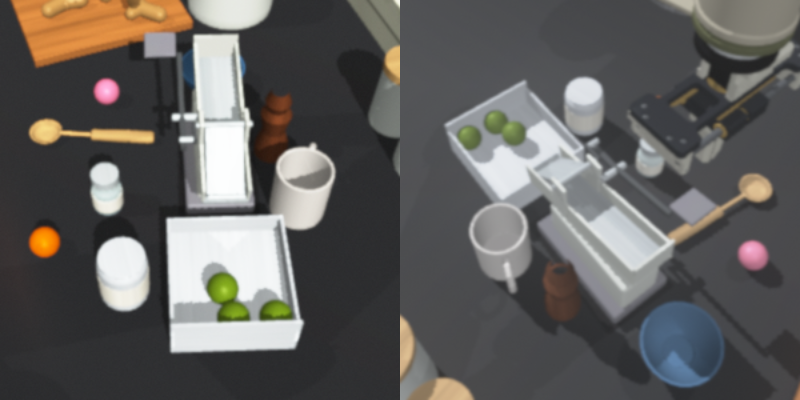

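The final view shows the pad back up at its rest height, the lid shut at right-half (560,175), three limes in the tray, and the bystanders where they were.

```bash
python3 -c "
from plant import robot
print(robot.close_job())"
```

```text
the job is handed in; nothing more can be done
None
```

The job is done and handed in at about 10 s: all three limes are in the catch tray, the lid was eased shut with the lever back at rest, the arm is clear, and nothing else in the final views had moved.

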